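Close the washed storage canisters with their own lids

TASK

The four round stoneware canisters have been washed and can be closed again: put each of the four round wooden lids on the canister it fits, settled fully home with its flange flat on the rim. Keep the canisters upright where they stand, and leave the square lid, which belongs to another box, and the wooden salt cellar alone.

Things in the scene. Friction and masses are not known exactly. Their poses are not given: they have to be found in the camera images.
- canister_small: the smallest of four open, empty, grey-blue stoneware canisters, round, loose, standing upright: outer diameter 54 mm, mouth 44 mm wide, wall 5 mm, rim 62 mm above the worktop, 378 g give or take 40 percent. Origin: centre of its underside; z up its axis
- canister_medium: the second smallest of four open, empty, grey-blue stoneware canisters, round, loose, standing upright: outer diameter 70 mm, mouth 60 mm wide, wall 5 mm, rim 68 mm above the worktop, 450 g give or take 40 percent. Origin: centre of its underside; z up its axis
- canister_large: the second largest of four open, empty, grey-blue stoneware canisters, round, loose, standing upright: outer diameter 86 mm, mouth 76 mm wide, wall 5 mm, rim 74 mm above the worktop, 522 g give or take 40 percent. Origin: centre of its underside; z up its axis
- canister_extra_large: the largest of four open, empty, grey-blue stoneware canisters, round, loose, standing upright: outer diameter 102 mm, mouth 92 mm wide, wall 5 mm, rim 80 mm above the worktop, 594 g give or take 40 percent. Origin: centre of its underside; z up its axis
- lid_small: smallest of four round wooden lids, knob up, 50 g. Flange 54 mm across (as wide as its canister), 8 mm thick; tapered plug below, 14 mm deep, 38 mm wide, 28 mm at the bottom; round knob on top to hold it by, 24 mm across, 28 to 48 mm above the origin. Origin: centre of the plug's underside, 14 mm below the flange; z up. Fully home, flange on rim, it is 48 mm above its canister's origin
- lid_medium: second smallest of four round wooden lids, knob up, 57 g. Flange 70 mm across (as wide as its canister), 8 mm thick; tapered plug below, 14 mm deep, 54 mm wide, 44 mm at the bottom; round knob on top to hold it by, 24 mm across, 28 to 48 mm above the origin. Origin: centre of the plug's underside, 14 mm below the flange; z up. Fully home, flange on rim, it is 54 mm above its canister's origin
- lid_large: second largest of four round wooden lids, knob up, 64 g. Flange 86 mm across (as wide as its canister), 8 mm thick; tapered plug below, 14 mm deep, 70 mm wide, 60 mm at the bottom; round knob on top to hold it by, 24 mm across, 28 to 48 mm above the origin. Origin: centre of the plug's underside, 14 mm below the flange; z up. Fully home, flange on rim, it is 60 mm above its canister's origin
- lid_extra_large: largest of four round wooden lids, knob up, 71 g. Flange 102 mm across (as wide as its canister), 8 mm thick; tapered plug below, 14 mm deep, 86 mm wide, 76 mm at the bottom; round knob on top to hold it by, 24 mm across, 28 to 48 mm above the origin. Origin: centre of the plug's underside, 14 mm below the flange; z up. Fully home, flange on rim, it is 66 mm above its canister's origin
- lid_square: a square wooden lid, 68 x 68 mm, 48 mm high with the same round knob, of some other box: it fits none of the canisters. Loose, 70 g. Origin: centre of its underside; z up
- salt_cellar: a round wooden salt cellar, 72 mm across and 64 mm high, shut, with a small wooden knob off centre on its top; loose; only a bystander. Origin: centre of its underside; z up
There are look-alikes about, which are no part of the job. Leave any pink look-alike of the lid_large alone.

How it is judged:
By the outcome, as a careful person would: the job done as asked, in the order asked, and still so for the second after the job is handed in, with the robot touching nothing.
It also fails if it takes over 99 s, if anything falls off the work surface, if the arm or the gripper's body presses on something with over 40 N, if the wrist force passes 120 N, or if a joint passes its speed limit or range.

ROBOT

A 6-joint arm with a two-finger parallel gripper is mounted at the origin on a cart in front of the work surface, level with it; the furniture and walls round the work are solid. World frame = base frame: x ahead of the robot, y to its left, z up, the work surface at z = 0. Lengths are in m, angles in rad, forces in N, time in s.
With the tool pointing down it reaches from about 0.35 to 0.8 m from the base axis. Payload 7.3 kg.
Tool frame: the origin (TCP) lies between the finger pads; the fingertips stand 25 mm ahead of it and the grasp point (between the pads) lies 6 mm ahead of it (r.tip_extent is the distance from the TCP to the fingertips, in m); z points along the fingers, y is the line along which they close (so a half turn about z gives the same grasp; the last joint's range is limited). The gripper opens to 85 mm and grips with 20 to 120 N. Pads are 22 mm wide; open, the fingers measure 114 mm over their backs; the gripper's body (76 mm by 85 mm) begins 54 mm behind the grasp point. The pads swing forward as they close: fully open they stand 13 mm farther back than shut.
Start: joints at [-1.369, 0.342, 1.524, -0, 1.275, -0.146], TCP at [0.179, -0.494, 0.224] pointing down, gripper open.
Joint ranges: [-2.53, 2.53], [-0.77, 2.02], [0.04, 2.7], [-1, 4.14], [0.28, 2.66], [-3.11, 3.11]. Speed limits (rad/s): [2.57, 2.57, 3.14, 3.14, 3.14, 3.14].

INTERFACE

Orientations are given as a unit quaternion [x, y, z, w].
In Python, from workcell import r, command_gripper, optics gives the robot as it stands. The module is installed in compiled form; this text tells all that it offers. Calls block until the motion is done:
- r.reach(position, orientation): joint-space move of the TCP to a pose.
- r.move_straight(position, orientation=None, speed=0.15, max_force=None): straight line of the TCP; orientation=None keeps the orientation; speed is the mean speed in m/s. With max_force (N) it stops when the force on the tool has changed by that much, and returns True; else False.
- r.movej(angles): joint-space move.
- command_gripper(opening, force=None): finger opening in m; force is the grip in N (None keeps the last); returns when the fingers have stopped.
- r.hold(seconds).
- r.solve_ik(position, orientation): joint angles nearest the present ones, or None.
- r.read_state(): the state.
- optics.get_image(name): name is "scene" or "top"; returns (picture, depth): 400x640x3 uint8, red, green, blue; 400x640 float32, m along the optical axis (not along the pixel's ray), 0 where there is no reading.
- optics.camera_model(name): a dict with "K" (3x3 intrinsics, pixels), "R" (3x3) and "t" (3): a world point X has camera coordinates R X + t. Camera axes: x right, y down, z forward; pixel columns grow to the right and rows downward; lengths in m; the calibration is good to about 2 mm. A picture is of the moment at which its call begins. camera_model takes no time and is no camera call.
A pose or a line that the arm cannot do raises r.PlanningError and nothing moves.
- r.finish_job(): hands the job in; it is judged then, once.
The state is a dict: "time_s": time; "joint_positions": joint angles; "dq": joint speeds; "tau": joint torques, N m; "eef_pos": TCP position; "eef_rot": TCP orientation; "contact_force": force on the tool from outside, world axes, zero at the start; "torque": the same for the moment, N m; "grip_width": finger opening in m; "grip_force": force on a finger pad.
Only numpy, scipy, OpenCV 4.12 (cv2) and the standard library are available. Lean on these libraries where they do the work, as an engineer would, in place of code of your own. Each camera call takes 0.05 s, during which the arm holds its last target. There are 200 camera calls.

## Working session

There is one attempt and no reset: what is moved stays moved. The work goes in short steps, each a Python script; the robot and the scene stay as the last script left them, time stands still between calls to the robot, and variables do not carry over. Pictures are saved under pics/ and viewed, at most 14 in all, crops included, and the job is handed in when it is done.

```bash
mkdir -p pics; python3 - <<'E'
from workcell import r, optics
import cv2,numpy as np
for n in("top","scene"):
    p,d=optics.get_image(n); cv2.imwrite(f"pics/{n}0.png",p[:,:,::-1]); np.savez(f"{n}0.npz",p=p,d=d,**optics.camera_model(n))
    c=optics.camera_model(n); print(n,c["K"].tolist(),(-c["R"].T@c["t"]).tolist(),c["R"].round(2).tolist())
s=r.read_state();print(s["eef_rot"],s["time_s"])
E
```

```text
top [[460.21387731476415, 0.0, 310.8034221869289], [0.0, 460.21387731476415, 203.662140288569], [0.0, 0.0, 1.0]] [0.15858076231568694, -0.1443692688836882, 1.5167753624562488] [[-0.13, -0.99, 0.0], [-0.97, 0.13, -0.21], [0.2, -0.03, -0.98]]
scene [[398.8236859791756, 0.0, 317.25436152488754], [0.0, 398.8236859791756, 197.68012122877016], [0.0, 0.0, 1.0]] [0.259033171240566, -1.2431286169958062, 0.6537182541823294] [[0.98, -0.18, -0.0], [-0.09, -0.49, -0.87], [0.15, 0.85, -0.5]]
[ 9.84917995e-01  1.73020564e-01 -2.94530396e-05 -6.52554585e-04] 0.1
```

View pics/top0.png

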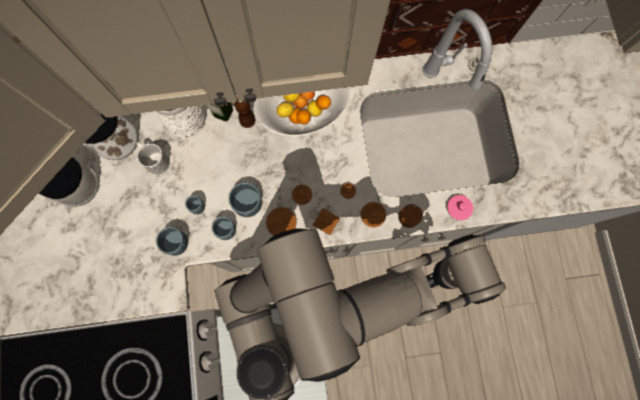

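View pics/scene0.png

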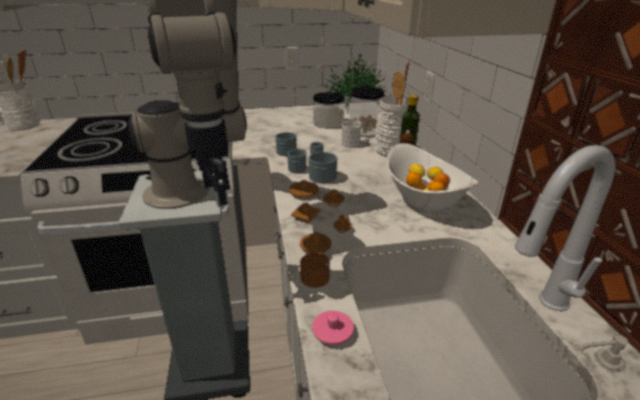

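Top view: the canisters are at px (195,204), (224,228), (172,240) and (245,199). Wooden things sit at (282,221), (302,194), (348,189), (327,221, square?), (373,214) and (410,215, the tall salt cellar). The pink look-alike is at (460,207). I'll build an orthographic height/colour map.

```bash
cat >h.py <<'E'
import numpy as np,cv2
def cloud(p,d,K,R,t):
    v,u=np.mgrid[:400,:640]
    c=np.stack([(u-K[0,2])/K[0,0]*d,(v-K[1,2])/K[1,1]*d,d],-1)
    return (c-t)@R   # world
E
python3 - <<'E'
from h import *
for n in("top","scene"):
    z=np.load(f"{n}0.npz");p=z["p"];W=cloud(p,z["d"],z["K"],z["R"],z["t"])
    ok=(z["d"]>0)
    print(n,"table",np.median(W[150:180,20:60,2]) if n=="top" else 0)
    hsv=cv2.cvtColor(p,cv2.COLOR_RGB2HSV)
    m=ok&(W[...,2]>.006)&(W[...,2]<.1)&(W[...,0]>.2)&(W[...,0]<.75)&(W[...,1]>-.75)&(W[...,1]<.5)
    k,l,s,c=cv2.connectedComponentsWithStats(m.astype(np.uint8))
    for i in range(1,k):
        if s[i,4]>30:
            q=W[l==i];print(c[i].round(),s[i,4],"x",q[:,0].min().round(3),q[:,0].max().round(3),"y",q[:,1].min().round(3),q[:,1].max().round(3),"zmax",q[:,2].max().round(3),np.percentile(q[:,2],[20,50,80]).round(3),np.median(p[l==i],0))
z=np.load("top0.npz")["p"]
cv2.imwrite("pics/c1.png",cv2.resize(z[160:270,150:350],None,fx=4,fy=4,interpolation=cv2.INTER_CUBIC)[:,:,::-1])
z=np.load("scene0.npz")["p"]
cv2.imwrite("pics/c2.png",cv2.resize(z[125:300,250:390],None,fx=3.4,fy=3.4,interpolation=cv2.INTER_CUBIC)[:,:,::-1])
E
```

```text
top table 0.5844630969899709
[304. 126.] 534 x 0.684 0.75 y -0.321 -0.089 zmax 0.1 [0.03  0.057 0.091] [131. 116. 104.]
[117. 152.] 408 x 0.709 0.75 y 0.381 0.499 zmax 0.1 [0.027 0.055 0.082] [152. 143. 132.]
[152. 158.] 716 x 0.642 0.749 y 0.269 0.376 zmax 0.098 [0.016 0.051 0.081] [140.5 132.  120. ]
[245. 199.] 717 x 0.451 0.578 y -0.029 0.085 zmax 0.087 [0.009 0.033 0.076] [83. 91. 90.]
[347. 190.] 196 x 0.472 0.526 y -0.343 -0.291 zmax 0.054 [0.019 0.023 0.039] [67.5 40.  20. ]
[301. 194.] 337 x 0.471 0.546 y -0.196 -0.128 zmax 0.054 [0.02  0.023 0.026] [63. 37. 17.]
[194. 204.] 259 x 0.487 0.559 y 0.162 0.228 zmax 0.069 [0.013 0.042 0.061] [80. 87. 83.]
[460. 207.] 520 x 0.352 0.434 y -0.731 -0.635 zmax 0.054 [0.019 0.022 0.026] [235. 116. 149.]
[373. 214.] 520 x 0.366 0.453 y -0.43 -0.346 zmax 0.056 [0.019 0.022 0.026] [65. 38. 17.]
[410. 215.] 465 x 0.348 0.432 y -0.556 -0.466 zmax 0.071 [0.048 0.052 0.055] [56. 31. 15.]
[280. 220.] 643 x 0.382 0.473 y -0.132 -0.034 zmax 0.053 [0.02  0.022 0.026] [65. 38. 18.]
[326. 221.] 431 x 0.36 0.45 y -0.282 -0.184 zmax 0.052 [0.019 0.02
[... 422 characters left out ...]
 y -0.038 0.219 zmax 0.082 [0.032 0.052 0.068] [58. 64. 61.]
[407. 186.] 752 x 0.682 0.75 y -0.329 -0.09 zmax 0.1 [0.054 0.077 0.092] [104.5  90.   78. ]
[304. 189.] 416 x 0.372 0.472 y -0.139 -0.032 zmax 0.049 [0.019 0.02  0.022] [70. 49. 27.]
[334. 197.] 249 x 0.472 0.541 y -0.201 -0.136 zmax 0.05 [0.018 0.021 0.031] [61. 39. 22.]
[305. 212.] 333 x 0.36 0.45 y -0.281 -0.194 zmax 0.048 [0.019 0.021 0.023] [68. 46. 27.]
[342. 224.] 218 x 0.472 0.525 y -0.35 -0.299 zmax 0.048 [0.019 0.021 0.037] [65. 42. 21.]
[315. 259.] 1414 x 0.349 0.449 y -0.548 -0.352 zmax 0.064 [0.02  0.033 0.052] [57. 35. 18.]
[333. 327.] 1125 x 0.351 0.434 y -0.725 -0.639 zmax 0.049 [0.019 0.021 0.022] [203.  98. 122.]
```

View pics/c1.png

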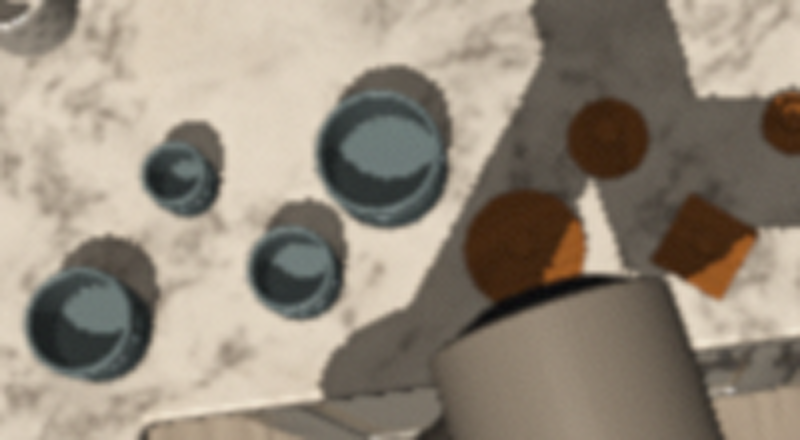

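View pics/c2.png

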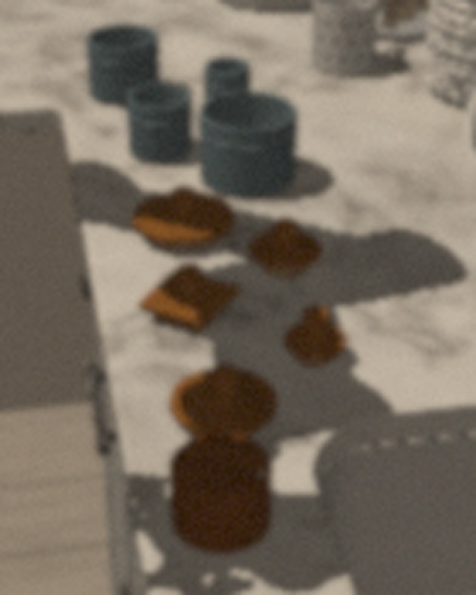

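```bash
cat >>h.py <<'E'
from scipy.optimize import least_squares
SZ=["small","medium","large","extra_large"]
RAD=dict(zip(SZ,[.027,.035,.043,.051])); RIM=dict(zip(SZ,[.062,.068,.074,.080]))
LID={"small":(.499,-.318),"medium":(.507,-.165),"large":(.41,-.39),"extra_large":(.425,-.085)}
CAN={"small":(.515,.19),"medium":(.425,.105),"large":(.40,.28),"extra_large":(.507,.02)}
def fit(p,d,K,R,t,xy,rad,zp,zmin):
    """known-radius circle at height zp, from the far half of the depth silhouette"""
    W=cloud(p,d,K,R,t); xy=np.array(xy); C=-R.T@t
    m=(d>0)&(W[...,2]>zmin)&(W[...,2]<zp+.04)&(np.hypot(*(W[...,:2]-xy).transpose(2,0,1))<rad+.02)
    cs,_=cv2.findContours(m.astype(np.uint8),cv2.RETR_EXTERNAL,cv2.CHAIN_APPROX_NONE)
    c=max(cs,key=cv2.contourArea)[:,0].astype(float)
    cen=c.mean(0); e=c-cen; c=c+.5*e/np.linalg.norm(e,axis=1)[:,None]
    ray=np.c_[(c-K[[0,1],[2,2]])/K[0,0],np.ones(len(c))]@R
    q=(C+ray*((zp-C[2])/ray[:,2:]))[:,:2]
    v=(xy-C[:2])/np.linalg.norm(xy-C[:2])
    for _ in range(3):
        s=q[(q-xy)@v>0]
        o=least_squares(lambda a:np.hypot(*(s-a).T)-rad,xy,loss="soft_l1",f_scale=.0015); xy=o.x
    return xy,np.median(abs(o.fun))
def measure(imgs,which=SZ,kinds="LC"):
    for n in which:
        for k in kinds:
            out=[]
            for z in imgs:
                try: out.append(fit(z["p"],z["d"],z["K"],z["R"],z["t"],(LID if k=="L" else CAN)[n],RAD[n],.022 if k=="L" else RIM[n],.012 if k=="L" else .03))
                except Exception as e: out.append((np.zeros(2),9))
            print(k,n,*[(o[0].round(4).tolist(),round(o[1],4)) for o in out])
E
python3 - <<'E'
from h import *
from workcell import r
Z=[dict(np.load(f"{n}0.npz")) for n in("top","scene")]
measure(Z)
# knob centroids
for z in Z:
    W=cloud(z["p"],z["d"],z["K"],z["R"],z["t"])
    print([ (n,np.median(W[(W[...,2]>.036)&(W[...,2]<.06)&(np.hypot(W[...,0]-a[0],W[...,1]-a[1])<.02)][:,:2],0).round(4).tolist()) for n,a in LID.items()])
for a in list(LID.values())+list(CAN.values()):
    for h in(.05,.2): 
        q=r.solve_ik([*a,h],[1,0,0,0]); print(a,h,None if q is None else np.round(q,2))
E
```

```text
L small ([0.4986, -0.3171], np.float64(0.0006)) ([0.4933, -0.3007], np.float64(0.0034))
C small ([0.5153, 0.1893], np.float64(0.0007)) ([0.5145, 0.1801], np.float64(0.0029))
L medium ([0.5066, -0.1625], np.float64(0.0009)) ([0.5084, -0.1602], np.float64(0.0067))
C medium ([0.4243, 0.1028], np.float64(0.0005)) ([0.4239, 0.0957], np.float64(0.0028))
L large ([0.4078, -0.3878], np.float64(0.0005)) ([0.4073, -0.394], np.float64(0.0013))
C large ([0.4036, 0.2708], np.float64(0.0008)) ([0.4026, 0.2612], np.float64(0.0014))
L extra_large ([0.4226, -0.0834], np.float64(0.0006)) ([0.4214, -0.0889], np.float64(0.0016))
C extra_large ([0.5065, 0.0225], np.float64(0.0007)) ([0.5057, 0.013], np.float64(0.0016))
[('small', [0.4977, -0.316]), ('medium', [0.5059, -0.1624]), ('large', [0.4063, -0.388]), ('extra_large', [0.4226, -0.083])]
[('small', [0.4971, -0.3265]), ('medium', [0.505, -0.1716]), ('large', [0.4064, -0.3966]), ('extra_large', [0.4216, -0.0919])]
(0.499, -0.318) 0.05 [-0.7   0.64  1.54 -0.    0.96  0.87]
(0.499, -0.318) 0.2 [-0.7   0.48  1.37 -0.    1.29  0.87]
(0.507, -0.165) 0.05 [-0.46  0.56  1.72 -0.    0.87  1.11]
(0.507, -0.165) 0.2 [-0.46  0.38  1.54 -0.    1.22  1.11]
(0.41, -0.39) 0.05 [-0.9   0.61  1.62 -0.    0.92  0.67]
(0.41, -0.39) 0.2 [-0.9   0.44  1.45 -0.    1.26  0.67]
(0.425, -0.085) 0.05 [-0.37  0.42  1.99 -0.    0.73  1.2 ]
(0.425, -0.085) 0.2 [-0.37  0.2   1.8  -0.    1.15  1.2 ]
(0.515, 0.19) 0.05 [ 0.21  0.58  1.67 -0.    0.89  1.78]
(0.515, 0.19) 0.2 [ 0.21  0.41  1.5  -0.    1.24  1.78]
(0.425, 0.105) 0.05 [ 0.07  0.43  1.98 -0.    0.74  1.64]
(0.425, 0.105) 0.2 [ 0.07  0.21  1.79 -0.    1.15  1.64]
(0.4, 0.28) 0.05 [ 0.45  0.5   1.84 -0.    0.8   2.02]
(0.4, 0.28) 0.2 [ 0.45  0.3   1.66 -0.    1.18  2.02]
(0.507, 0.02) 0.05 [-0.11  0.52  1.79 -0.    0.83  1.46]
(0.507, 0.02) 0.2 [-0.11  0.33  1.61 -0.    1.2   1.46]
```

```bash
cat >>h.py <<'E'
def snap(n):
    from workcell import optics
    p,d=optics.get_image(n); return dict(p=p,d=d,**optics.camera_model(n))
def say(tag):
    from workcell import r
    s=r.read_state(); print(tag,round(s["time_s"],2),np.round(s["eef_pos"],4),"w",round(s["grip_width"],4),"gf",np.round(s["grip_force"],1),"F",np.round(s["contact_force"],1))
Q=[1,0,0,0]
def pick(xy,lift=.19):
    from workcell import r,command_gripper
    r.reach([*xy,.13],Q); command_gripper(.05,30)
    hit=r.move_straight([*xy,.050],speed=.12,max_force=8); say(f"down hit={hit}")
    command_gripper(.0,30); say("gripped")
    r.move_straight([*xy,lift],speed=.2); say("lifted")
E
python3 - <<'E'
from h import *
pick((.4226,-.0834))
for n in("top","scene"):
    z=snap(n); np.savez(f"{n}1.npz",**z); 
    C=(slice(120,270),slice(150,350)) if n=="top" else (slice(60,240),slice(170,390))
    cv2.imwrite(f"pics/{n}1.png",cv2.resize(z["p"][C],None,fx=3,fy=3,interpolation=cv2.INTER_CUBIC)[:,:,::-1])
E
```

```text
down hit=False 3.12 [ 0.423  -0.0835  0.0504] w 0.0503 gf 0.0 F [-0.1  0.3 -0.6]
gripped 3.66 [ 0.4226 -0.0834  0.0501] w 0.0002 gf 0.0 F [ 0.5  0.5 -0.1]
lifted 4.51 [ 0.422  -0.0832  0.1891] w -0.0001 gf 0.0 F [ 0.2  0.1 -1. ]
```

View pics/scene1.png

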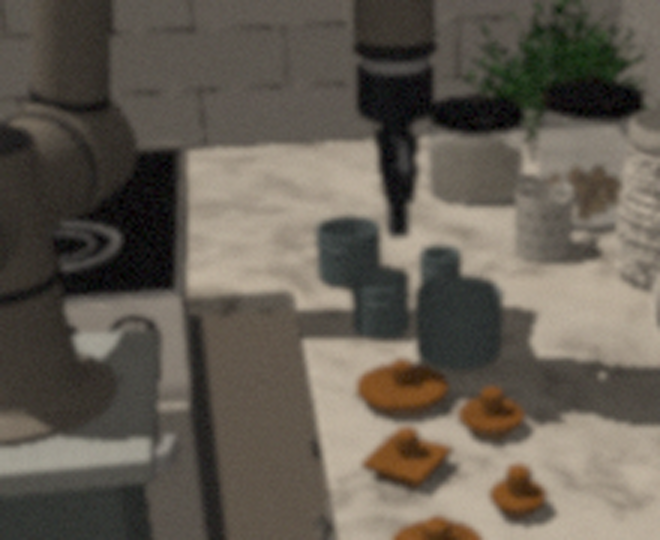

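View pics/top1.png

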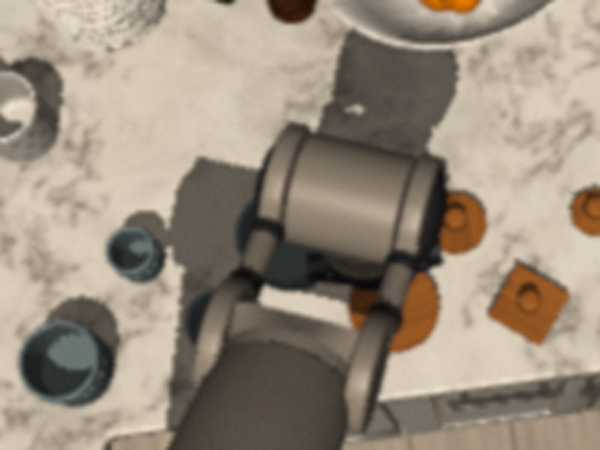

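The fingers closed empty. The lid is still there, apparently undisturbed. I'll compare where the fingertips project with where they appear.

```bash
python3 - <<'E'
from h import *
for n in("top","scene"):
    z=dict(np.load(f"{n}1.npz")); W=cloud(z["p"],z["d"],z["K"],z["R"],z["t"])
    def pr(X): c=z["R"]@X+z["t"]; return (z["K"]@(c/c[2]))[:2].round(1)
    print(n,"tip px",pr(np.array([.422,-.0832,.164])),"lid px",pr(np.array([.4226,-.0834,.048])))
    if n=="scene":
        dk=(z["p"].max(2)<50)&(z["d"]>0)
        b=dk[100:150,285:325]; ys,xs=np.nonzero(b); ys+=100; xs+=285
        sel=ys>ys.max()-8 if len(ys) else []
        q=W[dk]; q=q[(q[:,2]>.15)&(q[:,2]<.30)&(abs(q[:,0]-.42)<.1)]
        print(len(q)); 
        for a,bb in((.15,.18),(.18,.21),(.21,.25)):
            s=q[(q[:,2]>a)&(q[:,2]<bb)]; 
            if len(s): print(a,np.median(s,0).round(3),s.min(0).round(3),s.max(0).round(3))
        print("tipdepth",[ (v,u,W[v,u].round(3).tolist()) for v,u in((136,303),(130,303),(120,303),(138,302))])
    measure([z],["extra_large","medium"],"L")
E
```

```text
top tip px [277.7 214. ] lid px [280.1 220.4]
L extra_large ([0.3868, -0.132], np.float64(0.0076))
L medium ([0.501, -0.1693], np.float64(0.0051))
scene tip px [302.8 146.9] lid px [303.7 179.6]
193
0.18 [ 0.418 -0.097  0.208] [ 0.414 -0.102  0.203] [ 0.424 -0.095  0.209]
0.21 [ 0.419 -0.1    0.232] [ 0.41 -0.12  0.21] [ 0.429 -0.091  0.25 ]
tipdepth [(136, 303, [0.421, -0.098, 0.206]), (130, 303, [0.422, -0.093, 0.224]), (120, 303, [0.417, -0.135, 0.27]), (138, 302, [0.419, -0.088, 0.196])]
L extra_large ([0.4214, -0.0889], np.float64(0.0016))
L medium ([0.5084, -0.1602], np.float64(0.0067))
```

```bash
python3 - <<'E'
from h import *
from workcell import r
print(r.tip_extent)
r.move_straight([.4226,-.0834,.075],Q,speed=.25); say("a")
h=r.move_straight([.4226,-.0834,.012],Q,speed=.04,max_force=4); say(h)
r.move_straight([.4226,-.0834,.10],Q,speed=.2)
E
```

```text
0.025
a 5.22 [ 0.4228 -0.0835  0.0751] w -0.0002 gf 0.0 F [0.4 0.6 0.3]
True 6.13 [ 0.4225 -0.0834  0.0407] w 0.0001 gf 3.2 F [-0.9  0.2  6.7]
```

Vision and contact agree: the shut fingertips are really about 32 mm higher than the stated tip extent implies. I'll correct z by that amount, keep the descents guarded, and grip again.

```bash
sed -i 's/\[\*xy,.050\],speed=.12/[*xy,.050-D],speed=.12/; s/^Q=.*/Q=[1,0,0,0]; D=.032/; s/\[\*xy,.13\]/[*xy,.10]/' h.py
python3 - <<'E'
from h import *
pick((.4226,-.0834),.16)
z=snap("scene"); np.savez("scene2.npz",**z)
cv2.imwrite("pics/scene2.png",cv2.resize(z["p"][60:240,170:390],None,fx=3,fy=3,interpolation=cv2.INTER_CUBIC)[:,:,::-1])
E
```

```text
down hit=False 8.2 [ 0.4229 -0.0835  0.0184] w 0.0501 gf 0.0 F [-0.5 -0.4 -0.2]
gripped 8.55 [ 0.4231 -0.0836  0.0187] w 0.023 gf 29.2 F [-0.5 -0.4  6.2]
lifted 9.41 [ 0.4219 -0.0831  0.1591] w 0.023 gf 29.4 F [-0.4  0.4 -1.3]
```

View pics/scene2.png

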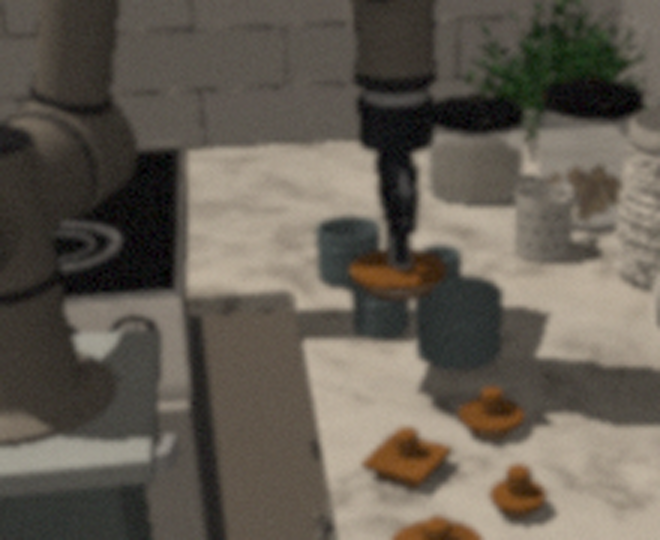

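Held: width 23 mm and the lid hangs level. Next I check its xy in the camera against the TCP, then carry it and lower it with a force guard.

```bash
sed -i 's/\.050-D/.053-D/' h.py
cat >>h.py <<'E'
def place(n,xy,lift,off=.021):
    """off: TCP command minus lid origin while held"""
    from workcell import r,command_gripper
    home=RIM[n]-.014+off
    r.reach([*xy,home+.03],Q)
    hit=r.move_straight([*xy,home-.003],speed=.05,max_force=6); say(f"{n} seat hit={hit} home={home:.3f}")
    s=r.read_state(); r.move_straight([*xy,s["eef_pos"][2]+.0005],speed=.05)
    command_gripper(.05); r.move_straight([*xy,home+.06],speed=.2); say("off")
E
python3 - <<'E'
from h import *
z=dict(np.load("scene2.npz"))
print(fit(z["p"],z["d"],z["K"],z["R"],z["t"],(.4219,-.0835),.051,.163,.148))
place("extra_large",(.5065,.0225),0,off=.0187)
from workcell import r
r.reach([.4986,-.3171,.12],Q)
for n in("top","scene"):
    z=snap(n); np.savez(f"{n}3.npz",**z)
    W=cloud(z["p"],z["d"],z["K"],z["R"],z["t"]); q=W[(np.hypot(W[...,0]-.5065,W[...,1]-.0225)<.045)]
    f=q[(q[:,2]>.075)&(q[:,2]<.105)]; k=q[q[:,2]>.106]; print(n,"flange med",np.median(f,0),"std",f[:,2].std(),"plane",np.linalg.lstsq(np.c_[f[:,:2]-[.5065,.0225],np.ones(len(f))],f[:,2],rcond=None)[0],"knob",np.median(k,0),k[:,2].max())
    print(fit(z["p"],z["d"],z["K"],z["R"],z["t"],(.5065,.0225),.051,.088,.03))
    C=(slice(140,260),slice(150,350)) if n=="top" else (slice(90,270),slice(240,400))
    cv2.imwrite(f"pics/{n}3.png",cv2.resize(z["p"][C],None,fx=3,fy=3,interpolation=cv2.INTER_CUBIC)[:,:,::-1])
E
```

```text
(array([ 0.42059994, -0.0837941 ]), np.float64(0.007960025164233036))
extra_large seat hit=True home=0.085 10.67 [0.5059 0.0221 0.0843] w 0.023 gf 29.9 F [-0.  -0.4  2.8]
off 11.74 [0.5066 0.0225 0.1451] w 0.05 gf 0.0 F [ 0.2 -0.3 -0.2]
  return _methods._mean(a, axis=axis, dtype=dtype,
  ret = um.true_divide(
Traceback (most recent call last):
ValueError: zero-size array to reduction operation maximum which has no identity
```

```bash
python3 - <<'E'
from h import *
ims=[]
for n in("top","scene"):
    z=snap(n); np.savez(f"{n}3.npz",**z); ims.append(z)
    W=cloud(z["p"],z["d"],z["K"],z["R"],z["t"]); q=W[(np.hypot(W[...,0]-.5065,W[...,1]-.0225)<.045)]
    f=q[(q[:,2]>.075)&(q[:,2]<.105)]
    if len(f)>20: print(n,len(f),"flange med",np.median(f,0).round(4),"plane",np.linalg.lstsq(np.c_[f[:,:2]-[.5065,.0225],np.ones(len(f))],f[:,2],rcond=None)[0].round(4))
    print(q[:,2].max(),fit(z["p"],z["d"],z["K"],z["R"],z["t"],(.5065,.0225),.051,.088,.03))
a=cv2.resize(ims[0]["p"][140:260,150:350],(800,480),interpolation=cv2.INTER_CUBIC)[:,:,::-1]
b=cv2.resize(ims[1]["p"][120:210,250:390],(700,450),interpolation=cv2.INTER_CUBIC)[:,:,::-1]
cv2.imwrite("pics/top3.png",a);cv2.imwrite("pics/scene3.png",b)
E
```

```text
top 138 flange med [0.5307 0.0015 0.0883] plane [-0.0555  0.0469  0.0906]
0.09574308811493595 (array([0.50389892, 0.02267971]), np.float64(0.001983629011965967))
scene 199 flange med [0.5017 0.0135 0.0868] plane [ 0.0004 -0.0236  0.0877]
0.1146813243262342 (array([0.50434295, 0.01666368]), np.float64(0.003148835534676306))
```

View pics/scene3.png

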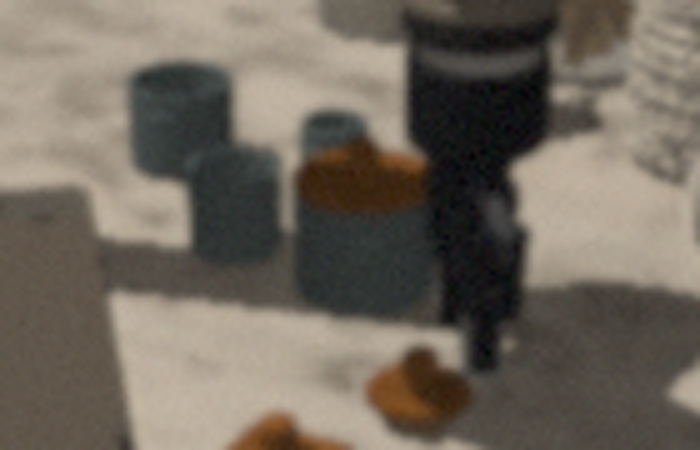

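The extra-large lid is home: flange level at z≈0.088 and flush. Next is the small lid, carried higher (z 0.20) to clear the closed canister.

```bash
sed -i 's/^    r.reach(\[\*xy,home+.03\],Q)/    r.reach([*xy,.20],Q); r.move_straight([*xy,home+.02],speed=.2)/; s/^    r.reach(\[\*xy,.10\],Q)/    r.reach([*xy,.16],Q)/; s/lift=.19/lift=.20/; s/\[\*xy,home+.06\]/[*xy,.19]/' h.py
python3 - <<'E'
from h import *
pick((.4986,-.3171)); place("small",(.5153,.1893),0)
pick((.5066,-.1625))
E
```

```text
down hit=False 14.98 [ 0.4991 -0.3175  0.0218] w 0.0498 gf 0.0 F [1.1 0.6 0.8]
gripped 15.33 [ 0.4989 -0.3174  0.0216] w 0.0228 gf 29.2 F [0.4 0.4 3.4]
lifted 16.38 [ 0.498  -0.3166  0.1986] w 0.0226 gf 29.2 F [ 0.2 -0.1  0.1]
small seat hit=True home=0.069 19.36 [0.5156 0.189  0.0685] w 0.0225 gf 29.8 F [ 0.2 -1.9  2.1]
off 20.74 [0.5147 0.1892 0.189 ] w 0.0503 gf 0.0 F [-0.2 -0.4 -1. ]
down hit=False 23.59 [ 0.5071 -0.1627  0.0216] w 0.0503 gf 0.0 F [-0.   0.4  0.2]
gripped 23.94 [ 0.507  -0.1627  0.0217] w 0.0228 gf 29.4 F [ 0.4 -0.2  4.9]
lifted 24.98 [ 0.5059 -0.1622  0.1988] w 0.0225 gf 29.4 F [ 0.5 -0.2  0.2]
```

```bash
python3 - <<'E'
from h import *
from workcell import r
place("medium",(.4243,.1028),0)
pick((.4078,-.3878)); place("large",(.4036,.2708),0)
r.reach([.42,-.30,.22],Q)
for n in("top","scene"):
    z=snap(n); np.savez(f"{n}4.npz",**z)
    W=cloud(z["p"],z["d"],z["K"],z["R"],z["t"])
    for s in SZ:
        a=np.array(CAN[s]); q=W[np.hypot(W[...,0]-a[0],W[...,1]-a[1])<RAD[s]-.004]; f=q[(q[:,2]>RIM[s]-.006)&(q[:,2]<RIM[s]+.014)]
        print(n,s,len(f),"flange-rim",round(np.median(f[:,2])-RIM[s],4),"tilt",np.linalg.lstsq(np.c_[f[:,:2]-a,np.ones(len(f))],f[:,2],rcond=None)[0][:2].round(3),"knob top",round(q[:,2].max()-RIM[s],3))
    C=z["p"][150:270,150:350] if n=="top" else z["p"][115:240,250:390]
    cv2.imwrite(f"pics/{n}4.png",cv2.resize(C,None,fx=4,fy=4,interpolation=cv2.INTER_CUBIC)[:,:,::-1])
E
```

```text
medium seat hit=True home=0.075 27.16 [0.4245 0.1027 0.0749] w 0.0228 gf 30.3 F [0.7 0.2 0.3]
off 28.51 [0.4237 0.1028 0.1892] w 0.0498 gf 0.0 F [-0.3  0.5  0.1]
down hit=False 31.82 [ 0.4081 -0.3882  0.0217] w 0.05 gf 0.0 F [ 0.2 -0.5  0.3]
gripped 32.17 [ 0.4081 -0.3882  0.0218] w 0.0225 gf 29.4 F [-0.7  0.4  6.6]
lifted 33.22 [ 0.4073 -0.3872  0.1987] w 0.0229 gf 29.4 F [ 0.5  0.4 -0.5]
large seat hit=True home=0.081 36.62 [0.4038 0.271  0.0809] w 0.0233 gf 30.5 F [1.4 0.6 0.2]
off 37.94 [0.403  0.2705 0.1891] w 0.0499 gf 0.0 F [ 0.  -0.2 -1.1]
top small 102 flange-rim 0.0085 tilt [-0.012  0.007] knob top 0.038
top medium 155 flange-rim 0.0077 tilt [0.009 0.005] knob top 0.041
top large 333 flange-rim 0.0081 tilt [-0.007  0.007] knob top 0.042
top extra_large 599 flange-rim 0.008 tilt [-0.002  0.007] knob top 0.039
scene small 2 flange-rim 0.0105 tilt [-0.227 -0.259] knob top 0.019
scene medium 68 flange-rim 0.0065 tilt [-0.013 -0.028] knob top 0.033
scene large 80 flange-rim 0.0063 tilt [ 0.004 -0.03 ] knob top 0.034
scene extra_large 145 flange-rim 0.0061 tilt [-0.016  0.053] knob top 0.034
```

View pics/top4.png

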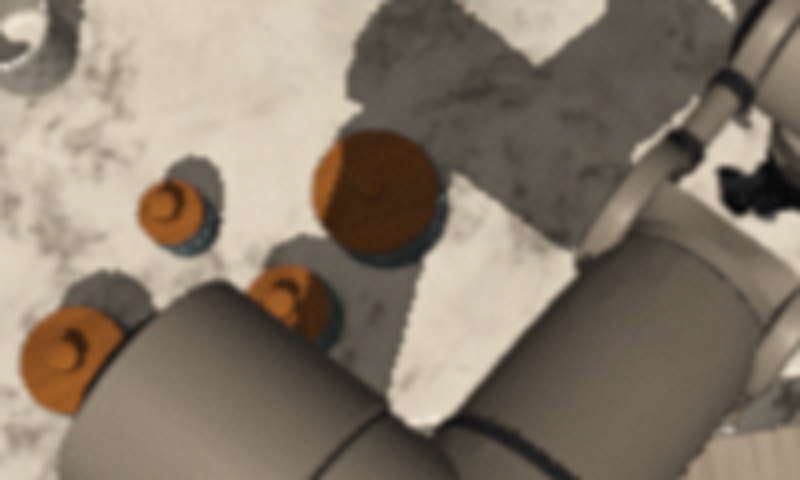

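View pics/scene4.png

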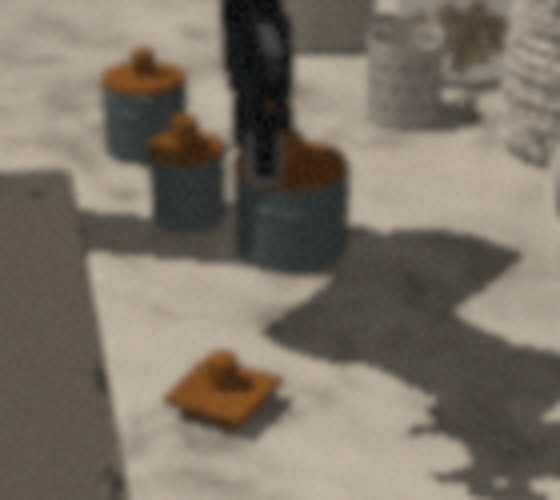

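Top view: the lids at crop px (172,212), (290,305), (70,355) and (377,193) all sit flush. Flanges are 8 mm above the rims with tilts around 0.01, and the square lid is untouched, so I'm handing in.

```bash
python3 -c "
from workcell import r
print(r.finish_job())"
```

```text
the job is handed in; nothing more can be done
None
```

All four round lids are on the canisters they fit, measured flat on the rims in the last top view, and the job was handed in at about 40 s; the square lid, salt cellar and pink look-alike were left alone.

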